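Chock the tin before raising the rack's retaining bar

TASK

The steel retaining bar of the sloping tin rack has to stand raised so that it can be cleaned, but the green tin leaning on it would then roll away. With the bar still down, slide the yellow chock up the slope, nose first, until it is snug under the middle of the tin; then press the orange paddle down so that the bar swings well up and stays up, leaving the tin where it lay, held by the chock. Leave the pen pot, the jar and the blue tray as they are.

Things in the scene. Friction and masses are not known exactly. Their poses are not given: they have to be found in the camera images.
- rack_mid (a point): fixed sloping rack: white board 300 (x) x 220 mm (y), blue edges. Point: middle of the board's upper surface, 50 mm above the counter. x points straight uphill along the board (10 degrees up), y across to the left, z square off the surface. Side kerbs 14 mm high at y = +-106 mm, a 31 mm stop at the top end; the low end is open
- tin_center (a point): the tin: closed cylinder, 66 mm diameter, 120 mm long, green with a white band, about 0.4 kg, lying across the slope. Point: its centre; y is the cylinder's axis, the other axes turn as it rolls. It rolls freely; at the start it leans downhill against the bar, its centre about 50 mm uphill of the rack's middle
- chock_base (a point): the chock: loose black block, yellow face and back plate, 70 (x) x 90 mm (y), 20 mm high, about 0.26 kg, on the board below the tin. Point: centre of its underside; x to its nose (uphill). Nose: 45 degree face; flat rear of the 36 mm high back plate at x = -35 mm. It touches the tin when its point is 51 mm downhill of the tin's centre. Passes under the bar; slides at 2 to 5 N, stays where left
- bar (a joint): hinge of the retaining bar, rad: 0 = down, lying across the slope against the tin's downhill side; grows as the bar rises, up to 1.05. Stiff: it stays where it is left. The bar is a steel rod 10 mm thick and 215 mm long
- bar_hinge (a point): the bar's hinge, on an aluminium post (24 x 12 mm, its top 13 mm above this point) at the rack's left edge; fixed to the rack, same axes. The hinge axis runs along x; the bar lies from here to the right, 33 mm above the board; as it rises its far (right) end swings up, above the tin
- bar_paddle (a point): middle of the upper face of the orange paddle (40 x 40 x 6 mm), fixed to the bar 52 mm outside (left of) its hinge. With the bar down it slants 26 degrees up outwards. Pressed straight down near its middle with 3 to 5 N it goes down about 45 mm, hardly moving sideways, while the bar rises to about 0.9 rad. Axes at bar down: as the rack's
- pen_pot_mid (a point): bystander: white pot with pens, 68 mm wide, 75 mm high (pens to 130 mm); the point is 40 mm up its axis
- jar_mid (a point): bystander: amber jar with white cap, 64 mm wide, 80 mm high; the point is half-way up
- case_tray_mid (a point): bystander: blue open tray 100 x 140 x 55 mm; the point is half-way up its middle
Things that resemble listed ones, but are neither listed nor needed, are in the scene too. What is shaped like the part that bears chock_base but turquoise is not meant. Leave any pink or red look-alike of the part that bears tin_center alone.

How it is judged:
On the way, in this order (a step that is already met when the one before it is completed fails the run):
1. with the bar still down, the chock is under the tin: its face within about 7 mm of it, square within about 14 degrees and with the tin's middle over it (no more than 38 mm off its own) (value of joint bar below 0.15 rad and angle between the x axis of chock_base and the x axis of rack_mid, either way round below 0.25 rad and y of tin_center in the frame of chock_base between -0.038 and 0.038 m and x of tin_center in the frame of chock_base below 0.058 m and z of chock_base in the frame of rack_mid below 0.006 m), for 0.2 s.
2. the bar is raised by more than 0.6 rad (value of joint bar above 0.6 rad), for 0.2 s.
At the end, for the whole second after the job is handed in: the bar stands raised by more than 0.6 rad; the tin lies still on the rack within 20 mm of where it started and within 11 degrees of straight across, resting against the chock, which stands still on the board (value of joint bar above 0.6 rad and contact force between tin and chock above 0.05 N and distance of tin_center from where it was at the start of the episode below 0.02 m and linear speed of each of tin, chock below 0.01 m/s and z of chock_base in the frame of rack_mid below 0.006 m and angle between the y axis of tin_center and the y axis of rack_mid, either way round below 0.2 rad); the robot touches nothing.
It fails at once if the tin rolls or is pushed more than 30 mm from its place (distance of tin_center from where it was at the start of the episode above 0.03 m).
It fails at once if a bystander (pen pot, jar, tray) is moved more than 20 mm (distance of any of pen_pot_mid, jar_mid, case_tray_mid from where it was at the start of the episode above 0.02 m).
It also fails if it takes over 51 s, if anything falls off the work surface, if the arm or the gripper's body presses on something with over 40 N, if the wrist force passes 120 N, or if a joint passes its speed limit or range.

ROBOT

A 7-joint arm with a two-finger parallel gripper is mounted at the origin on the work surface. World frame = base frame: x ahead of the robot, y to its left, z up, the work surface at z = 0. Lengths are in m, angles in rad, forces in N, time in s.
With the tool pointing down it reaches from about 0.425 to 0.95 m from the base axis. Payload 4.7 kg.
Tool frame: the origin (TCP) lies at the very end of the fingers, on their centre line; the grasp point (between the pads) lies 19 mm behind it; z points along the fingers, y is the line along which they close (so a half turn about z gives the same grasp; the last joint's range is limited). The gripper opens to 87 mm and grips with 3 to 60 N. Pads are 19 mm wide; open, the fingers measure 117 mm over their backs; the gripper's body (75 mm by 190 mm) begins 51 mm behind the grasp point.
Start: joints at [-1.185, 0.469, -0.049, 1.532, 0.024, 1.141, -0.082], TCP at [0.272, 0.618, 0.223] pointing down, gripper open.
Joint ranges: [-2.59, 2.59], [-0.33, 1.99], [-1.39, 1.29], [0.1, 2.45], [-1.04, 4.18], [0.21, 1.99], [-2.66, 2.66]. Speed limits (rad/s): [2.57, 2.57, 3.14, 3.14, 3.14, 3.14, 3.14].

INTERFACE

Orientations are given as [roll, pitch, yaw] about the fixed x, y, z axes, in that order (R = Rz(yaw) Ry(pitch) Rx(roll)).
In Python, from cell import robot gives the robot as it stands.
- The arm moves only by the tool drive_tool, never from a script. Its argument "increments" is a list that holds one entry, the list of rows, each a list of 7 numbers: the finger opening in mm, from 0 to 87, then the shift along the tool's x, y, z in mm, then the turn, a rotation vector about the tool's x, y, z in rad. A call has 1 to 20 rows; each row is the pose to reach, as a shift and turn from the pose commanded when the call began, along the tool's axes at that moment; what a row does not reach only later rows make up. A row lasts 1/12 s, in which the tool goes at most 41.7 mm and 7.16 degrees, less where a joint would pass 70% of its speed; a pose out of reach is approached as far as the arm can. A call with a gripper value outside its range is refused whole. The fingers move at their own pace and stop on an object; "squeeze" is the grip in N (left out, the last holds). Time passes only in rows, so rows that repeat a pose let the fingers close. It gives the time, the measured TCP pose, the force, the opening and the grip force at its end, in the units of the state.
- robot.read_state(): the state, without advancing time (a new reading comes with each control period).
- robot.snapshot(name): name is "scene" or "top" or "wrist"; returns (picture, depth): 420x560x3 uint8, red, green, blue; 420x560 float32, m along the optical axis (not along the pixel's ray), 0 where there is no reading.
- robot.camera_params(name): a dict with "fx", "fy", "cx", "cy" (pixels), "dist" ([k1, k2, p1, p2, k3] as OpenCV has them; the pictures are not rectified), "R" (3x3) and "t" (3): a world point X has camera coordinates R X + t. Camera axes: x right, y down, z forward; pixel columns grow to the right and rows downward; lengths in m; the calibration is good to about 2 mm. A picture is of the moment at which its call begins: read the wrist's pose just before it. camera_params takes no time and is no camera call; for the wrist camera it gives the pose at the moment of the call.
- robot.sign_off(): hands the job in; it is judged then, once.
The state is a dict: "time": time; "joint_positions": joint angles; "dq": joint speeds; "joint_efforts": joint torques, N m; "eef_pos": TCP position; "ee_rot": TCP orientation; "wrist_force": force on the tool from outside, world axes, zero at the start; "moment": the same for the moment, N m; "grip_width": opening from 0.0 (shut) to 1.0 (fully open); "gripper_force": force on a finger pad.
Only numpy, scipy, OpenCV 4.12 (cv2) and the standard library are available. Lean on these libraries where they do the work, as an engineer would, in place of code of your own. Each camera call takes 0.05 s, during which the arm holds its last target. There are 200 camera calls.

## Working session

There is one attempt and no reset: what is moved stays moved. The work goes in short steps, Python scripts to look and compute and a tool call to move; the robot and the scene stay as the last step left them, time stands still between calls to the robot, and variables do not carry over. Pictures are saved under pics/ and viewed, at most 10 in all, crops included, and the job is handed in when it is done.

Besides the shell and the picture viewer there is one more tool, called as a command line: name --argument value ..., lists and objects as JSON in quotes. drive_tool: Moves the arm, as the interface text tells. Its arguments: {"type":"object","properties":{"increments":{"type":"array","items":{"type":"array","items":{"type":"array","items":{"type":"number"}}}},"squeeze":{"type":"number"}},"required":["increments"]}

```bash
mkdir -p pics
cat > h.py <<'E'
import numpy as np, cv2
from scipy.spatial.transform import Rotation as Ro
from cell import robot
def snap(n):
    p=robot.camera_params(n); im,d=robot.snapshot(n); return im,d,p
def cloud(d,p):
    h,w=d.shape; K=np.array([[p['fx'],0,p['cx']],[0,p['fy'],p['cy']],[0,0,1]])
    u,v=np.meshgrid(np.arange(w),np.arange(h))
    n=cv2.undistortPoints(np.stack([u,v],-1).reshape(-1,1,2).astype(float),K,np.array(p['dist'])).reshape(h,w,2)
    c=np.concatenate([n*d[...,None],d[...,None]],-1)
    X=(c-np.array(p['t']))@np.array(p['R']); X[d==0]=np.nan; return X
def tool():
    s=robot.read_state(); return np.array(s['eef_pos']),Ro.from_euler('xyz',s['ee_rot']),s
E
python3 - <<'E'
from h import *
a=[]
for n in('scene','top'):
    im,d,p=snap(n); np.savez(f'{n}0.npz',im=im,X=cloud(d,p)); cv2.imwrite(f'pics/{n}0.png',im[...,::-1])
p,R,s=tool(); print(s)
E
```

```text
{'time': 0.1, 'joint_positions': array([-1.18492361,  0.46937514, -0.04861453,  1.53357189,  0.02411777,
        1.14099081, -0.08229157]), 'dq': array([-1.72201155e-04, -1.87291696e-03,  2.04161812e-05, -3.41624986e-03,
       -2.85573824e-06, -1.81198111e-03,  1.24458852e-03]), 'joint_efforts': array([ 6.75428164e-04, -5.09173965e+01, -8.12386419e-02, -2.36827523e+01,
       -6.14713132e-02,  3.44903476e-02,  5.81105792e-05]), 'eef_pos': array([0.27177787, 0.61728242, 0.22159585]), 'ee_rot': array([-3.13983513e+00,  6.79342853e-05,  2.72688228e+00]), 'wrist_force': array([ 1.03541189,  0.61643066, -0.44995142]), 'moment': array([ 0.03241223, -0.00835623, -0.0051393 ]), 'gripper_force': 0.0, 'grip_width': 1.0013583108302992}
```

View pics/scene0.png

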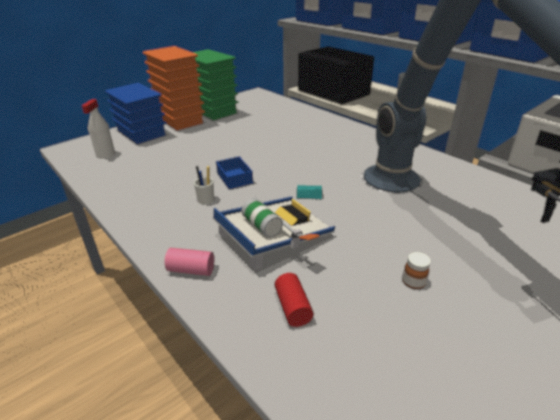

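View pics/top0.png

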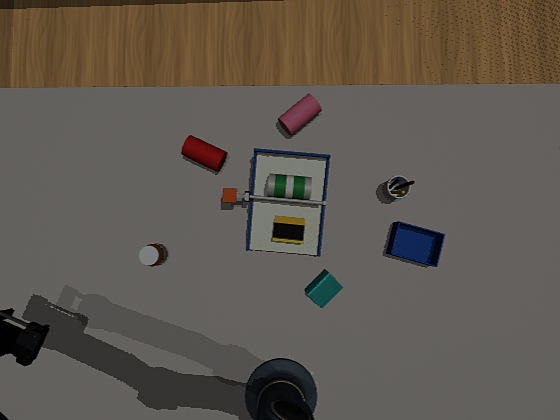

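The pictures show the rack at top-view (290,203): green tin (289,187), chock (289,230), orange paddle (230,196), bar at row ~199. The turquoise block (324,289) and the red and pink tins are decoys. The jar is at (152,255), well clear. Next I measure.

Run:
```python
from h import *
z=np.load('top0.npz');im=z['im'];X=z['X']
hsv=cv2.cvtColor(im,cv2.COLOR_RGB2HSV);H,S,V=[hsv[...,i].astype(int) for i in range(3)]
vv,uu=np.mgrid[:420,:560]
box=(uu>215)&(uu<335)&(vv>145)&(vv<260)
def rep(n,m,ax=None):
    P=X[m&box&np.isfinite(X[...,2])]; print(n,len(P),'med',np.median(P,0).round(4),'lo',np.percentile(P,2,axis=0).round(4),'hi',np.percentile(P,98,axis=0).round(4)); return P
white=(S<60)&(V>120)&(uu>255)&(uu<320)&(((vv>205)&(vv<250))|((vv>158)&(vv<170)))
P=rep('board',white)
A=np.c_[P[:,:2],np.ones(len(P))]
for _ in range(4):
    c=np.linalg.lstsq(A,P[:,2],rcond=None)[0]; r=abs(A@c-P[:,2]); k=r<.004; A,P=A[k],P[k]
print('plane',c,'tilt',np.degrees(np.arctan(np.hypot(*c[:2]))),'yaw',np.degrees(np.arctan2(c[1],c[0])),len(P))
blue=(H>100)&(H<130)&(S>120)
B=rep('blue',blue); 
print(cv2.minAreaRect((B[:,:2]*1000).astype(np.float32)), cv2.boxPoints(cv2.minAreaRect((B[:,:2]*1000).astype(np.float32))))
rep('green',(H>40)&(H<85)&(S>90))
rep('orange',(H<14)&(S>150)&(uu<245))
Y=rep('yellow',(H>18)&(H<35)&(S>120)&(vv>212))
D=rep('dark',(V<60)&(vv>214)&(vv<246)&(uu>270)&(uu<307))
Q=np.r_[Y,D];r=cv2.minAreaRect((Q[:,:2]*1000).astype(np.float32));print(r)
for v in range(212,250,2): print(v,X[v,289].round(4),im[v,289])
crop=cv2.resize(im[145:265,210:340],None,fx=6,fy=5,interpolation=cv2.INTER_CUBIC)
crop=cv2.convertScaleAbs(crop,alpha=1.3);cv2.imwrite('pics/crop.png',crop[...,::-1])
```

```text
board 2492 med [ 0.5352 -0.0173  0.0425] lo [ 0.4346 -0.1118  0.0239] hi [0.6964 0.0678 0.0731]
plane [ 0.1766101  -0.01512671 -0.05188244] tilt 10.051655675771295 yaw -4.8954548352626555 2342
blue 737 med [ 0.6241 -0.0424  0.0724] lo [ 0.4329 -0.1399  0.0327] hi [0.7187 0.0941 0.1081]
((569.3450927734375, -17.259750366210938), (229.2110137939453, 291.9215087890625), 84.48668670654297) [[ 413.0486   -117.31161 ]
 [ 703.6196   -145.35857 ]
 [ 725.6416     82.79211 ]
 [ 435.07056   110.839066]]
green 504 med [ 0.6113 -0.0195  0.119 ] lo [ 0.5807 -0.0676  0.0966] hi [0.645  0.012  0.1258]
orange 355 med [0.6068 0.1573 0.0991] lo [0.5725 0.1251 0.0246] hi [0.7333 0.1867 0.1158]
yellow 341 med [ 0.514  -0.0254  0.0551] lo [ 0.4555 -0.0716  0.0391] hi [0.5323 0.0169 0.0696]
dark 475 med [ 0.4874 -0.0247  0.0547] lo [ 0.4551 -0.0659  0.0291] hi [0.5111 0.0192 0.0611]
((491.42767333984375, -24.235374450683594), (91.08052825927734, 79.57023620605469), 83.3597640991211)
212 [ 0.5438 -0.0286  0.0467] [123 125 117]
214 [ 0.5381 -0.0286  0.0439] [123 127 119]
216 [ 0.532  -0.0285  0.0458] [122 123 106]
218 [ 0.526  -0.0284  0.0472] [121  96  25]
220 [ 0.5199 -0.0281  0.0533] [120  97  28]
222 [ 0.514  -0.028   0.0544] [124  99  28]
224 [ 0.508  -0.0278  0.0602] [0 0 6]
226 [ 0.5023 -0.0279  0.0542] [9 8 9]
228 [ 0.4964 -0.0278  0.0566] [8 9 9]
230 [ 0.4906 -0.0278  0.0522] [10 10  9]
232 [ 0.4847 -0.0277  0.0534] [8 8 7]
234 [ 0.4788 -0.0276  0.0547] [12 10 11]
236 [ 0.473  -0.0277  0.0499] [ 9  8 10]
238 [ 0.4671 -0.0276  0.0526] [7 6 7]
240 [ 0.4616 -0.027   0.0699] [134 129  38]
242 [ 0.455  -0.028   0.0327] [54 49 41]
244 [ 0.449  -0.028   0.0302] [131 134 123]
246 [ 0.443  -0.028   0.0291] [121 125 116]
248 [ 0.437  -0.028   0.0264] [124 126 115]
```

View pics/crop.png

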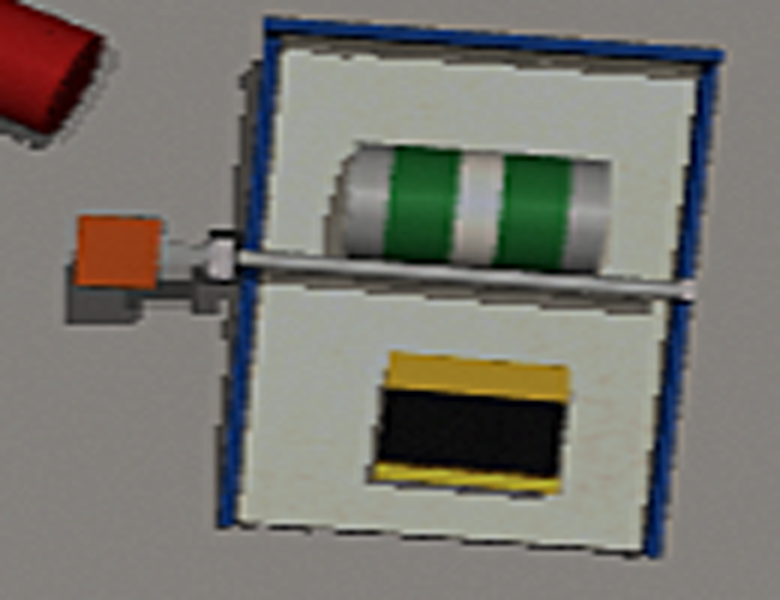

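The chock is nearly square and aligned with the tin, and has to travel about 78 mm along the slope. I'll push low on its back plate with a tilted tool so that it does not tip. First I go to a point above its rear.

```bash
cat >> h.py <<'E'
YAW=np.radians(-5.2)
RR=Ro.from_euler('xyz',[0,-np.radians(10),YAW])  # rack axes
MID=np.array([.575,-.019,.05])
def goal(xyz,tilt,yaw=180-5.2):
    # tool down, closing across rack, tips swung ahead (uphill) by tilt deg
    Rt=Ro.from_euler('z',YAW)*Ro.from_euler('y',-np.radians(tilt))*Ro.from_euler('z',yaw-(-5.2),degrees=True)*Ro.from_euler('x',np.pi)
    p,R,s=tool(); print('t',s['time'],'now',p.round(4),'shift mm',(R.inv().apply(np.array(xyz)-p)*1000).round(1),'turn',(R.inv()*Rt).as_rotvec().round(3))
E
python3 - <<'E'
from h import *
z=np.load('top0.npz');im=z['im'];X=z['X']
# refine rack mid from blue kerbs in rack frame, chock and tin in rack frame
hsv=cv2.cvtColor(im,cv2.COLOR_RGB2HSV);H,S,V=[hsv[...,i].astype(int) for i in range(3)]
vv,uu=np.mgrid[:420,:560];box=(uu>215)&(uu<335)&(vv>145)&(vv<260)
L=RR.inv().apply((X-MID).reshape(-1,3)).reshape(X.shape)
for n,m in dict(blue=(H>100)&(H<130)&(S>120),green=(H>40)&(H<85)&(S>90),orange=(H<14)&(S>150)&(uu<245)&(vv>175),yellow=(H>18)&(H<35)&(S>120)&(vv>212),dark=(V<60)&(vv>222)&(vv<240)&(uu>272)&(uu<305)).items():
    P=L[m&box&np.isfinite(X[...,2])];print(n,np.percentile(P,[3,50,97],axis=0).round(4).tolist())
for pt in ([.5,.3,.22],[.43,-.01,.15]): goal(pt,0); goal(pt,13); goal(pt,0,-5.2)
E
```

```text
blue [[-0.1374, -0.1125, 0.0011], [0.0529, -0.0175, 0.0151], [0.1459, 0.1043, 0.0337]]
green [[0.0168, -0.045, 0.0425], [0.0482, 0.0055, 0.0613], [0.078, 0.0342, 0.0677]]
orange [[-0.0092, 0.1441, 0.0487], [0.01, 0.1613, 0.0565], [0.0291, 0.178, 0.0641]]
yellow [[-0.1125, -0.0562, 0.0006], [-0.0581, -0.0139, 0.0156], [-0.0441, 0.0281, 0.0386]]
dark [[-0.1049, -0.0552, 0.0153], [-0.0842, -0.0134, 0.0198], [-0.0634, 0.0282, 0.0243]]
t 0.1 now [0.2718 0.6173 0.2216] shift mm [-336.7 -198.4    2. ] turn [-0.002 -0.    -0.324]
t 0.1 now [0.2718 0.6173 0.2216] shift mm [-336.7 -198.4    2. ] turn [-0.038 -0.225 -0.322]
t 0.1 now [0.2718 0.6173 0.2216] shift mm [-336.7 -198.4    2. ] turn [-0.000e+00  2.000e-03  2.818e+00]
t 0.1 now [0.2718 0.6173 0.2216] shift mm [-397.6 -510.2   72.5] turn [-0.002 -0.    -0.324]
t 0.1 now [0.2718 0.6173 0.2216] shift mm [-397.6 -510.2   72.5] turn [-0.038 -0.225 -0.322]
t 0.1 now [0.2718 0.6173 0.2216] shift mm [-397.6 -510.2   72.5] turn [-0.000e+00  2.000e-03  2.818e+00]
```

drive_tool --increments '[[[40,-40,-50,0,0,0,0],[40,-80,-90,0,0,0,0],[40,-120,-130,0,0,0,0],[40,-160,-160,0,0,0,0],[40,-200,-190,0,0,0,0],[40,-240,-220,0,0,0,0],[40,-300,-250,0,0,0,-0.1],[40,-340,-300,0,0,0,-0.2],[40,-370,-350,0,0,0,-0.3],[40,-390,-400,0,0,0,-0.324],[40,-397,-450,0,0,0,-0.324],[40,-397,-480,0,0,0,-0.324],[40,-397,-510,20,0,0,-0.324],[40,-397,-510,20,0,0,-0.324],[40,-397,-510,20,0,0,-0.324],[40,-397,-510,20,0,0,-0.324],[40,-397,-510,20,0,0,-0.324],[40,-397,-510,20,-0.038,-0.225,-0.322],[40,-397,-510,20,-0.038,-0.225,-0.322],[40,-397,-510,20,-0.038,-0.225,-0.322]]]'

```text
time: 1.77
eef_pos: [0.4249, -0.0091, 0.2005]
ee_rot: [3.14, 0.224, 3.05]
wrist_force: [-1.3, 0.3, -0.9]
grip_width: 0.466
gripper_force: 0.0
```

Run:
```python
from h import *
p,R,s=tool();print(s['joint_positions'].round(2),R.as_matrix()[:,2].round(3),s['ee_rot'])
rear=MID+RR.apply([-.114,-.0137,.014]);print('rear pt',rear)
goal(MID+RR.apply([-.114-.03,-.0137,.07]),13);goal(MID+RR.apply([-.114-.03,-.0137,.01]),13)
```

```text
[-0.35 -0.05  0.23  2.27  0.08  0.7   1.31] [ 0.221 -0.019 -0.975] [3.14025316 0.22387804 3.05041023]
rear pt [ 0.45953123 -0.02224814  0.04399142]
t 1.7667 now [ 0.4249 -0.0091  0.2005] shift mm [ 27.1 -10.1 103.1] turn [ 0.001 -0.003 -0.   ]
t 1.7667 now [ 0.4249 -0.0091  0.2005] shift mm [ 30.1 -10.2 163.1] turn [ 0.001 -0.003 -0.   ]
```

drive_tool --increments '[[[40,27,-10,30,0,0,0],[40,27,-10,60,0,0,0],[40,27,-10,90,0,0,0],[40,28,-10,120,0,0,0],[40,30,-10,140,0,0,0],[40,30,-10,155,0,0,0],[40,30,-10,160,0,0,0],[40,30,-10,160,0,0,0],[40,30,-10,160,0,0,0]]]'

```text
time: 2.52
eef_pos: [0.4363, -0.0193, 0.0401]
ee_rot: [3.14, 0.227, 3.05]
wrist_force: [0.1, -0.5, -1.4]
grip_width: 0.458
gripper_force: 0.0
```

Run:
```python
from h import *
im,d,c=snap('top');cv2.imwrite('pics/a.png',im[140:270,200:350][...,::-1].repeat(4,0).repeat(4,1))
p,R,s=tool();print(s['joint_positions'].round(2),s['wrist_force'],RR.inv().apply(p-MID).round(4))
goal(MID+RR.apply([-.114-.012,-.0137,.012]),13);goal(MID+RR.apply([-.05,-.0137,.012]),13)
```

```text
[-0.24  0.3   0.18  2.41 -0.09  0.22  1.5 ] [-0.29355776 -0.01330091 -0.60406664] [-0.1375 -0.0128  0.0147]
t 2.5667 now [ 0.4364 -0.0192  0.0406] shift mm [-11.4  -0.9   3.3] turn [ 0.001  0.001 -0.001]
t 2.5667 now [ 0.4364 -0.0192  0.0406] shift mm [-87.2  -0.9   7.3] turn [ 0.001  0.001 -0.001]
```

View pics/a.png

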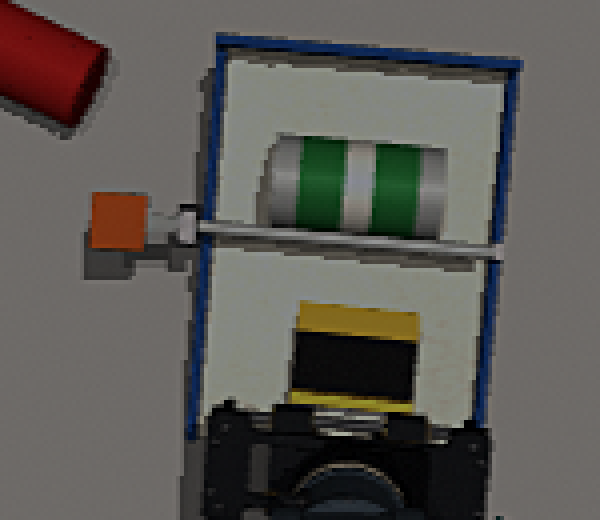

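Fingers stand just behind the chock (image (290–410, 425)), centred on it, and nothing else has moved. Now I push.

drive_tool --increments '[[[40,-6,-1,2,0,0,0],[40,-11,-1,3,0,0,0],[40,-15,-1,3,0,0,0],[40,-19,-1,3,0,0,0],[40,-23,-1,4,0,0,0],[40,-27,-1,4,0,0,0],[40,-31,-1,4,0,0,0],[40,-35,-1,4,0,0,0],[40,-39,-1,4,0,0,0],[40,-43,-1,5,0,0,0],[40,-47,-1,5,0,0,0],[40,-51,-1,5,0,0,0],[40,-55,-1,5,0,0,0],[40,-59,-1,6,0,0,0],[40,-63,-1,6,0,0,0],[40,-66,-1,6,0,0,0],[40,-69,-1,6,0,0,0],[40,-70,-1,6,0,0,0],[40,-70,-1,6,0,0,0],[40,-70,-1,6,0,0,0]]]'

```text
time: 4.23
eef_pos: [0.5057, -0.0267, 0.0501]
ee_rot: [3.14, 0.229, 3.05]
wrist_force: [-0.0, -0.3, -0.8]
grip_width: 0.464
gripper_force: 0.0
```

```bash
cat >> h.py <<'E'
def meas(n,pic):
    im,d,c=snap('top');X=cloud(d,c)
    cv2.imwrite(pic,im[140:270,200:350][...,::-1].repeat(4,0).repeat(4,1))
    hsv=cv2.cvtColor(im,cv2.COLOR_RGB2HSV);H,S,V=[hsv[...,i].astype(int) for i in range(3)]
    vv,uu=np.mgrid[:420,:560];box=(uu>215)&(uu<335)&(vv>145)&(vv<260)
    L=RR.inv().apply((X-MID).reshape(-1,3)).reshape(X.shape)
    for n,m in dict(green=(H>40)&(H<85)&(S>90),yellow=(H>18)&(H<35)&(S>120)&(vv>195)).items():
        P=L[m&box&np.isfinite(X[...,2])];print(n,len(P),np.percentile(P,[3,50,97],axis=0).round(4).tolist())
    p,R,s=tool();print(s['time'],s['joint_positions'].round(2),s['wrist_force'].round(2),RR.inv().apply(p-MID).round(4))
E
python3 -c "
from h import *
meas('top','pics/b.png')"
```

```text
green 507 [[0.0158, -0.045, 0.0425], [0.0483, 0.0054, 0.0619], [0.078, 0.0342, 0.07]]
yellow 111 [[-0.0544, -0.0557, 0.0129], [-0.0023, -0.0126, 0.019], [0.0021, 0.0315, 0.1002]]
4.2833 [-0.19  0.36  0.17  2.25 -0.1   0.31  1.53] [-0.01  0.08  0.53] [-0.0673 -0.0139  0.012 ]
```

View pics/b.png

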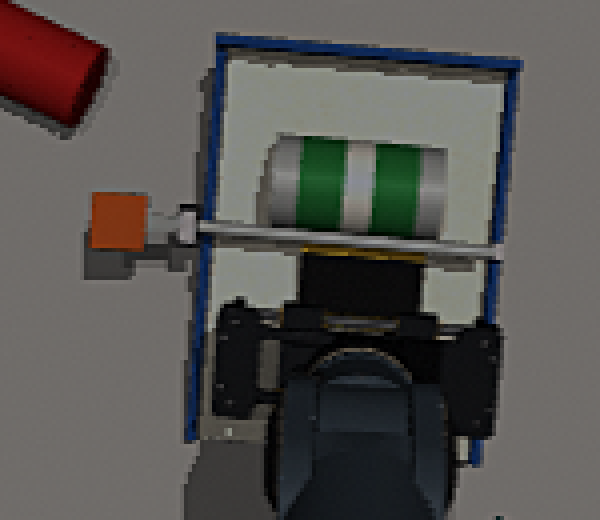

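The chock's black/yellow edge is at image row 260 and it is still square, about 20 mm short of the tin. The tin and bar have not moved. I push the remainder slowly.

drive_tool --increments '[[[40,-4,0,0,0,0,0],[40,-8,0,0,0,0,0],[40,-11,0,0,0,0,0],[40,-14,0,1,0,0,0],[40,-16,0,1,0,0,0],[40,-18,0,1,0,0,0],[40,-19,0,1,0,0,0],[40,-19,0,1,0,0,0],[40,-19,0,1,0,0,0]]]'

```text
time: 5.03
eef_pos: [0.5229, -0.0284, 0.0527]
ee_rot: [3.14, 0.226, 3.05]
wrist_force: [-3.6, 0.6, -0.7]
grip_width: 0.462
gripper_force: 1.8
```

```bash
python3 -c "
from h import *
meas('top','pics/c.png')
import numpy as np
im,d,c=snap('wrist');cv2.imwrite('pics/w.png',im[...,::-1])
im,d,c=snap('scene');cv2.imwrite('pics/s1.png',cv2.resize(im[180:270,200:350],None,fx=5,fy=5,interpolation=cv2.INTER_CUBIC)[...,::-1])"
```

```text
green 509 [[0.0172, -0.0449, 0.0419], [0.0493, -0.0159, 0.0616], [0.0792, 0.0343, 0.0681]]
yellow 32 [[-0.0724, -0.0585, 0.018], [-0.0279, -0.0138, 0.0371], [0.0133, 0.037, 0.1766]]
5.0833 [-0.18  0.37  0.17  2.21 -0.1   0.34  1.54] [-2.74  0.38 -1.52] [-0.0497 -0.014   0.0116]
```

View pics/w.png

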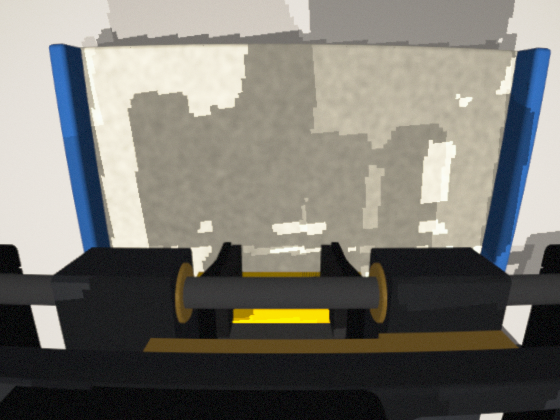

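The wrist view shows only the back plate and the board downhill of it. The tin has moved about 1 mm uphill and the force has risen to 3.6 N, so the chock is probably touching. A small extra push should confirm it.

drive_tool --increments '[[[40,-1,0,0,0,0,0],[40,-2,0,0,0,0,0],[40,-2.5,0,0,0,0,0],[40,-2.5,0,0,0,0,0],[40,-2.5,0,0,0,0,0],[40,-2.5,0,0,0,0,0]]]'

```text
time: 5.68
eef_pos: [0.5266, -0.0286, 0.0539]
ee_rot: [3.14, 0.228, 3.05]
wrist_force: [-2.5, -0.2, -0.9]
grip_width: 0.459
gripper_force: 1.0
```

```bash
python3 -c "
from h import *
meas('top','pics/d.png')
im,d,c=snap('scene');cv2.imwrite('pics/s2.png',cv2.resize(im[180:270,200:350],None,fx=5,fy=5,interpolation=cv2.INTER_CUBIC)[...,::-1])"
```

```text
green 503 [[0.0212, -0.0448, 0.0418], [0.053, -0.016, 0.0619], [0.0828, 0.0341, 0.0685]]
yellow 30 [[-0.042, -0.0512, 0.0179], [-0.0241, -0.0161, 0.038], [0.0169, 0.0218, 0.183]]
5.7333 [-0.18  0.38  0.17  2.21 -0.1   0.34  1.54] [-1.14  0.56 -1.52] [-0.046  -0.014   0.0121]
```

View pics/s2.png

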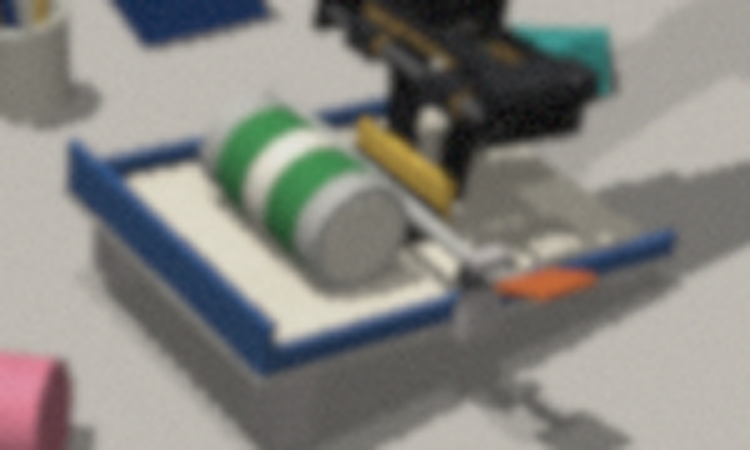

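The scene view shows the tin nestled on the chock with the bar down; the tin moved up by the same amount as the tool, so they are in contact. Now I retreat and lift.

drive_tool --increments '[[[40,3,0,0,0,0,0],[40,10,0,0,0,0,0],[40,20,0,-2,0,0,0],[40,25,0,-10,0,0,0],[20,25,0,-40,0,0,0],[0,25,0,-80,0,0,0],[0,25,0,-110,0,0,0],[0,25,0,-130,0,0,0],[0,25,0,-150,0,0,0],[0,25,0,-150,0,0,0]]]'

```text
time: 6.62
eef_pos: [0.4693, -0.0233, 0.1985]
ee_rot: [3.138, 0.236, 3.05]
wrist_force: [1.3, -0.5, -0.4]
grip_width: 0.09
gripper_force: 0.0
```

Run:
```python
from h import *
meas('top','pics/e.png')
z=np.load('top0.npz');im=z['im'];X=z['X']
hsv=cv2.cvtColor(im,cv2.COLOR_RGB2HSV);H,S,V=[hsv[...,i].astype(int) for i in range(3)]
vv,uu=np.mgrid[:420,:560];m=(H<14)&(S>150)&(uu>215)&(uu<245)&(vv>180)&(vv<210)&np.isfinite(X[...,2])
P=X[m];P=P[P[:,2]>.07];c=np.median(P,0);print('paddle',c,P.min(0),P.max(0),(P.min(0)+P.max(0))/2)
goal(c+[0,0,.07],0,84.8);goal(c+[0,0,.01],0,84.8)
```

```text
green 514 [[0.0205, -0.045, 0.0426], [0.0527, -0.0163, 0.0618], [0.0828, 0.0342, 0.069]]
yellow 113 [[-0.0572, -0.0549, 0.0089], [-0.0297, -0.0121, 0.0357], [0.0105, 0.0287, 0.2681]]
6.6667 [-0.3   0.04  0.25  2.2   0.03  0.67  1.4 ] [ 1.43  0.61 -0.46] [-0.0785 -0.0139  0.1627]
paddle [0.58993197 0.14141778 0.10745273] [0.57044209 0.12188882 0.09705311] [0.60935695 0.16083218 0.11854659] [0.58989952 0.1413605  0.10779985]
t 6.6667 now [ 0.4686 -0.0233  0.1966] shift mm [-98.5 174.9  43.6] turn [0.185 0.18  1.563]
t 6.6667 now [ 0.4686 -0.0233  0.1966] shift mm [-84.6 174.7 101.9] turn [0.185 0.18  1.563]
```

drive_tool --increments '[[[0,-10,10,-10,0.02,0.02,0.12],[0,-20,20,-10,0.03,0.03,0.24],[0,-30,40,-10,0.05,0.05,0.36],[0,-40,60,0,0.06,0.06,0.48],[0,-50,80,0,0.07,0.07,0.6],[0,-60,100,0,0.08,0.08,0.72],[0,-70,120,0,0.1,0.1,0.84],[0,-80,140,10,0.11,0.11,0.96],[0,-90,160,20,0.13,0.13,1.08],[0,-98,175,30,0.14,0.14,1.2],[0,-98,175,40,0.16,0.155,1.32],[0,-98,175,43,0.17,0.17,1.44],[0,-98,175,43,0.185,0.18,1.563],[0,-98,175,43,0.185,0.18,1.563],[0,-98,175,43,0.185,0.18,1.563],[0,-98,175,43,0.185,0.18,1.563]]]'

```text
time: 8.0
eef_pos: [0.5882, 0.1413, 0.1739]
ee_rot: [-3.136, 0.002, 1.482]
wrist_force: [-0.1, 0.0, 0.7]
grip_width: 0.008
gripper_force: 0.0
```

Run:
```python
from h import *
c=np.array([.590,.1414,.1075])
for dz in(.01,-.04): goal(c+[0,0,dz],0,84.8)
```

```text
t 8.0 now [0.5882 0.1413 0.1739] shift mm [ 0.4  2.2 56.4] turn [-0.006  0.002  0.002]
t 8.0 now [0.5882 0.1413 0.1739] shift mm [  0.5   2.5 106.4] turn [-0.006  0.002  0.002]
```

drive_tool --increments '[[[0,0,2,20,0,0,0],[0,0,2,40,0,0,0],[0,0,2,52,0,0,0],[0,0,2,58,0,0,0],[0,0,2,62,0,0,0],[0,0,2,66,0,0,0],[0,0,2,70,0,0,0],[0,0,2,74,0,0,0],[0,0,2,78,0,0,0],[0,0,2,82,0,0,0],[0,0,2,86,0,0,0],[0,0,2,90,0,0,0],[0,0,2,94,0,0,0],[0,0,2,98,0,0,0],[0,0,2,102,0,0,0],[0,0,2,105,0,0,0],[0,0,2,107,0,0,0],[0,0,2,107,0,0,0],[0,0,2,107,0,0,0],[0,0,2,107,0,0,0]]]'

```text
time: 9.67
eef_pos: [0.5892, 0.1409, 0.067]
ee_rot: [-3.134, 0.002, 1.479]
wrist_force: [0.5, -0.2, 0.2]
grip_width: 0.009
gripper_force: 0.3
```

```bash
python3 -c "
from h import *
meas('top','pics/f.png')
im,d,c=snap('scene');cv2.imwrite('pics/s3.png',cv2.resize(im[160:270,200:350],None,fx=5,fy=5,interpolation=cv2.INTER_CUBIC)[...,::-1])"
```

```text
green 506 [[0.0211, -0.0448, 0.0414], [0.0533, -0.0163, 0.0621], [0.0829, 0.0342, 0.0679]]
yellow 110 [[-0.0344, -0.055, 0.0082], [-0.029, -0.0131, 0.035], [0.0167, 0.0309, 0.0404]]
9.7167 [-0.53  0.55  0.31  1.85 -0.23  0.79 -0.19] [ 0.24 -0.26  0.62] [0.0027 0.1605 0.0168]
```

View pics/s3.png

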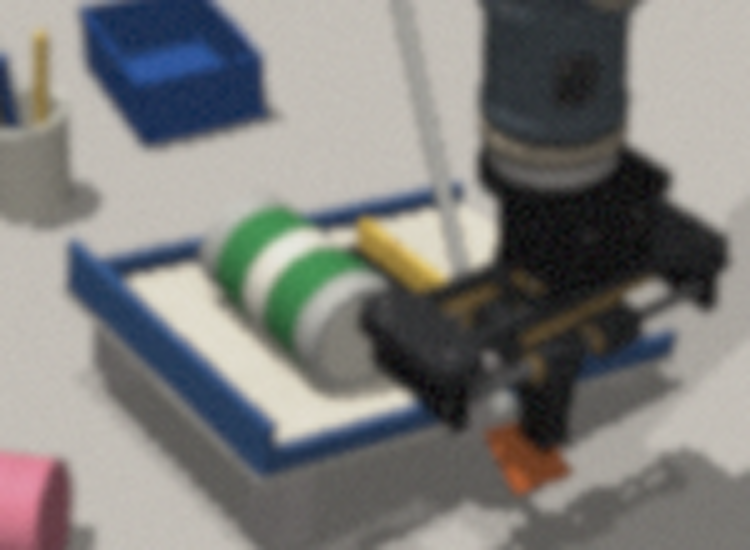

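The bar stands well up and the tin is held by the chock. I retreat straight up.

drive_tool --increments '[[[0,0,0,-5,0,0,0],[0,2,0,-20,0,0,0],[0,5,0,-50,0,0,0],[0,10,0,-80,0,0,0],[0,20,0,-110,0,0,0],[0,40,0,-130,0,0,0],[0,60,0,-140,0,0,0],[0,80,0,-140,0,0,0],[0,100,0,-140,0,0,0],[0,100,0,-140,0,0,0],[0,100,0,-140,0,0,0],[0,100,0,-140,0,0,0]]]'

```text
time: 10.77
eef_pos: [0.5998, 0.2394, 0.2071]
ee_rot: [-3.136, 0.003, 1.478]
wrist_force: [0.1, -1.3, -0.4]
grip_width: 0.009
gripper_force: 0.0
```

```bash
python3 -c "
from h import *
meas('top','pics/g.png')
im,d,c=snap('scene');cv2.imwrite('pics/s4.png',cv2.resize(im[140:270,180:360],None,fx=4,fy=4,interpolation=cv2.INTER_CUBIC)[...,::-1])"
```

```text
green 506 [[0.0212, -0.0448, 0.0418], [0.0533, -0.0163, 0.0616], [0.0828, 0.0341, 0.0681]]
yellow 103 [[-0.0339, -0.055, 0.0047], [-0.0293, -0.0147, 0.0354], [0.0139, 0.0285, 0.0388]]
10.8167 [-0.69  0.45  0.34  1.64 -0.16  1.09 -0.39] [ 0.24 -0.74  0.11] [0.0288 0.2591 0.1546]
```

View pics/s4.png

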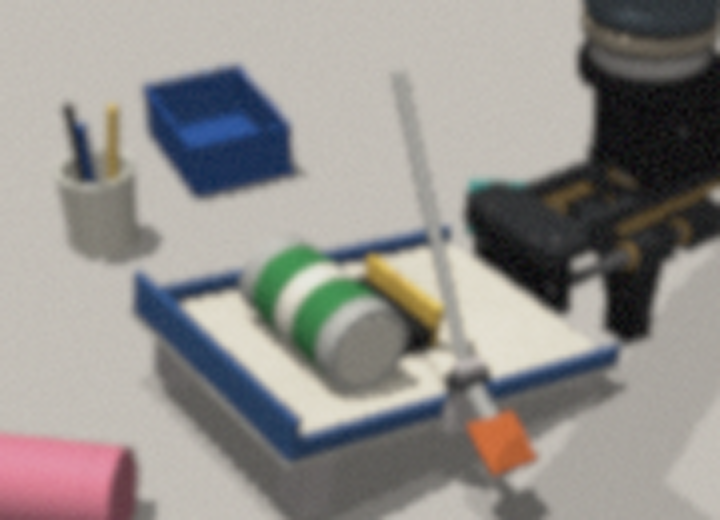

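The bar is up and staying up, the tin rests on the chock about 5 mm from its start, and the robot is clear.

```bash
python3 -c "
from cell import robot
print(robot.sign_off())"
```

```text
the job is handed in; nothing more can be done
None
```

The job is handed in, with no verdict shown: the chock is snug under the tin (about 5 mm from its start), the bar stays raised, and the robot is clear of everything.

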